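# Slide the oil bottle and pepper mill into the worktop cupboard and shut its door

## Task

Put away the tall oil bottle and the pepper mill that stand in front of the small white cupboard: push each one gently, low on its body, so that it slides upright over the table, through its open front, without tipping, pinching or lifting it. When both stand fully inside, swing the cupboard door gently shut with the fingers until it is closed. Do not disturb the other things on the table.

Things in the scene. Friction and masses are not known exactly. Their poses are not given: they have to be found in the camera images.
- oil_bottle: tall narrow oil bottle with a red cap, standing upright, loose, about 0.35 to 0.65 kg: square body 57 x 57 mm with rounded corners, 278 mm high. Origin: centre of its underside (on the table). z up. Pushed higher than about 40 mm above the table it may tip over
- pepper_mill: dark turned-wood pepper mill in front of the cupboard (not the one far back among jars), standing upright, loose, about 0.13 to 0.23 kg: round, 58 mm across the foot, 160 mm high with a narrower waist. Origin: centre of its underside. Push it below about 40 mm too
- cupboard: small white cupboard fixed to the table, no floor: things slide straight in. Outside 165 deep (its x), 224 wide (its y), 308 mm high (a notebook on top reaches 322). Inside 155 deep, 200 wide, 294 mm high. Origin: middle of its footprint, on the table; +x points into it, +y to the hinge side (left seen from the robot). Open front at x = -82.5 mm, facing the robot within 0.2 rad
- cupboard_door (a joint): the cupboard's door, 224 mm wide, 14 mm thick, from 3 to 291 mm above the table, on an upright hinge at the cupboard's left front corner (-82.5, 112 mm in its frame). Value in rad: 0 shut, growing as it swings out towards the robot and round to the left; starts at 2.1 to 2.4, range 0 to 2.6. Hinge friction 0.12 N m: it stays where left; about 1 N at the edge moves it
- door_edge (a point): top corner of the door's free edge on its outer face (the face that looks to the robot when shut), 224 mm from the hinge line, 291 mm above the table. A small brass knob sticks 23 mm out of the outer face at 150 mm height, 203 mm from the hinge
- mouth (a point): middle of the cupboard's open front, at table height; same axes as the cupboard. Two spice jars stand fixed inside against the back, 105 mm high; the clear depth in front of them is 103 mm
- tape_roll: roll of brown parcel tape lying flat, 92 mm across, 48 mm high, bystander at the right edge of the table; origin centre of underside
- honey_jar: jar with a green lid, 66 mm across, 84 mm high, bystander right of the cupboard; origin centre of underside
- can: drinks can, 66 mm across, 115 mm high, bystander left of the open door; origin centre of underside
Things that resemble listed ones, but are neither listed nor needed, are in the scene too. Leave any green or yellow look-alike of the pepper_mill alone.

How it is judged (in metres and radians):
At the end, for the whole second after the job is handed in: Oil bottle and pepper mill stand on the table inside the cupboard, upright within 0.06 rad and at rest, both behind the door (centre at least 24 mm inside the open front), and the door is shut to within 0.05 rad (about 11 mm at its free edge) (x of oil_bottle in the frame of cupboard between -0.058 and 0.06 m and y of oil_bottle in the frame of cupboard between -0.09 and 0.09 m and height (world z) of each of oil_bottle, pepper_mill below 0.006 m and angle between each of oil_bottle, pepper_mill's own z axis and vertical below 0.06 rad and linear speed of each of oil_bottle, pepper_mill below 0.02 m/s and x of pepper_mill in the frame of cupboard between -0.058 and 0.06 m and y of pepper_mill in the frame of cupboard between -0.09 and 0.09 m and value of joint cupboard_door below 0.05 rad); the robot touches nothing.
It fails at once if oil bottle or pepper mill tipped by more than 0.25 rad (angle between any of oil_bottle, pepper_mill's own z axis and vertical above 0.25 rad).
It fails at once if oil bottle or pepper mill lifted off the table (more than 12 mm) (height (world z) of any of oil_bottle, pepper_mill above 0.012 m).
It fails at once if oil bottle or pepper mill pinched or rammed by the fingers (more than 18 N) (contact force between the fingers and oil_bottle above 18 N or contact force between the fingers and pepper_mill above 18 N).
It fails at once if door slammed (faster than 3 rad/s) (velocity of joint cupboard_door below -3 rad/s).
It fails at once if a bystander disturbed (tape roll, honey jar or can moved more than 20 mm) (distance of any of tape_roll, honey_jar, can from where it was at the start of the episode above 0.02 m).
It also fails if it takes over 72 s, if anything falls off the work surface, if the arm or the gripper's body presses on something with over 40 N, if the wrist force passes 120 N, or if a joint passes its speed limit or range.

## Robot

A 6-joint arm with a two-finger parallel gripper is mounted at the origin on a cart in front of the work surface, level with it; the furniture and walls round the work are solid. World frame = base frame: x ahead of the robot, y to its left, z up, the work surface at z = 0. Lengths are in mm, angles in degrees, forces in N, time in s.
With the tool pointing down it reaches from about 350 to 850 mm from the base axis. Payload 8.1 kg.
Tool frame: the origin (TCP) lies at the very end of the fingers, on their centre line; the grasp point (between the pads) lies 19 mm behind it (r.grip_point_offset is the distance from the TCP to the grasp point, in mm); z points along the fingers, y is the line along which they close (so a half turn about z gives the same grasp; the last joint's range is limited). The gripper opens to 85 mm and grips with 20 to 120 N. Pads are 22 mm wide; open, the fingers measure 114 mm over their backs; the gripper's body (76 mm by 85 mm) begins 54 mm behind the grasp point. The pads swing forward as they close: fully open they stand 13 mm farther back than shut.
Start: joints at [-70.841, 7.471, 85.268, -0, 87.261, -4.893], TCP at [244.567, -547.898, 231.292] pointing down, gripper open.
Joint ranges: [-169.43, 169.43], [-51.17, 129.36], [1.28, 143.12], [-76.62, 256.62], [0, 156.53], [-152.29, 152.29]. Speed limits (degrees/s): [136.94, 136.94, 159.86, 180, 180, 180].

## Interface

Orientations are given as [roll, pitch, yaw] about the fixed x, y, z axes, in that order (R = Rz(yaw) Ry(pitch) Rx(roll)).
In Python, from bench import status, eyes, r gives the robot as it stands.
- The arm moves only by the shell command python3 -m handwheel 'ROWS' [FORCE]. ROWS is a JSON object whose one key "series" holds a list that holds one entry, the list of rows, each a list of 7 numbers: the shift along the tool's x, y, z in cm, then the turn, a rotation vector about the tool's x, y, z in rad, then the opening, from 0 (shut) to 1 (fully open). In form: {"series": [[[tx, ty, tz, rx, ry, rz, claw], ...]]}. A call has 1 to 12 rows; each row is the pose to reach, as a shift and turn from the pose commanded when the call began, along the tool's axes at that moment; what a row does not reach only later rows make up. A row lasts 1/8 s, in which the tool goes at most 62.5 mm and 10.7 degrees, less where a joint would pass 70% of its speed; a pose out of reach is approached as far as the arm can. A call with a gripper value outside its range is refused whole. The fingers move at their own pace and stop on an object; FORCE is the grip in N (left out, the last holds). Time passes only in rows, so rows that repeat a pose let the fingers close. It gives the time, the measured TCP pose, the force, the opening and the grip force at its end, in the units of the state.
- status.sense(): the state, without advancing time (a new reading comes with each control period).
- eyes.snapshot(name): name is "scene" or "top" or "wrist"; returns a dict with "img" (480x640x3 uint8, red, green, blue), "mtx" (3x3 intrinsics, pixels), "R" (3x3) and "t" (3): a world point X has camera coordinates R X + t. Camera axes: x right, y down, z forward; pixel columns grow to the right and rows downward; lengths in mm; the calibration is good to about 2 mm. A picture is of the moment at which its call begins. There is no depth.
- r.hand_in(): hands the job in; it is judged then, once.
The state is a dict: "time": time; "joint_pos": joint angles; "qd": joint speeds; "joint_efforts": joint torques, N m; "tool_pos": TCP position; "tcp_rot": TCP orientation; "ft_force": force on the tool from outside, world axes, zero at the start; "wrist_torque": the same for the moment, N m; "finger_gap": finger opening in mm; "grip_force": force on a finger pad.
Only numpy, scipy, OpenCV 4.12 (cv2) and the standard library are available. Lean on these libraries where they do the work, as an engineer would, in place of code of your own. Each camera call takes 0.05 s, during which the arm holds its last target. There are 200 camera calls.

## Working session

There is one attempt and no reset: what is moved stays moved. The work goes in short steps, Python scripts to look and compute and a shell command to move; the robot and the scene stay as the last step left them, time stands still between calls to the robot, and variables do not carry over. Pictures are saved under pics/ and viewed, at most 10 in all, crops included, and the job is handed in when it is done.

```bash
ls; mkdir -p pics
python3 - <<'E'
from bench import status, eyes, r
import cv2,numpy as np
print(status.sense())
for n in ("scene","top"):
    d=eyes.snapshot(n); cv2.imwrite(f"pics/{n}0.png",d["img"][:,:,::-1]); print(n,d["mtx"],d["R"],d["t"],-d["R"].T@d["t"])
E
```

```text
pics
{'time': 0.0, 'joint_pos': array([-7.08407043e+01,  7.51610328e+00,  8.53296582e+01,  1.01029707e-03,
        8.72625517e+01, -4.89160207e+00]), 'qd': array([-0.08863366,  0.05471317, -0.02541876,  0.04265874, -0.02416359,
       -0.02875587]), 'joint_efforts': array([ 1.02787017e-03, -5.69402039e+01, -5.00548768e+01,  6.58815270e-05,
        1.51193870e-02, -3.05209042e-06]), 'tool_pos': array([ 244.38484765, -547.36217638,  230.23043941]), 'tcp_rot': array([-1.79892167e+02, -1.02413379e-02,  2.40508389e+01]), 'ft_force': array([-0.27698044, -1.39866455,  0.46663127]), 'wrist_torque': array([-0.02799183,  0.01861258,  0.00419467]), 'grip_force': 0.0, 'finger_gap': 85.39575513896284}
scene [[526.95148778   0.         321.6933194 ]
 [  0.         526.95148778 243.01063695]
 [  0.           0.           1.        ]] [[-0.64685057 -0.76253172 -0.01138937]
 [-0.62836225  0.54137938 -0.55863159]
 [ 0.43214028 -0.35419452 -0.8293377 ]] [ 376.79747043  458.27068827 1193.69173997] [  15.84938209  462.02078965 1250.26953676]
top [[458.00399976   0.         325.03452002]
 [  0.         458.00399976 235.12661438]
 [  0.           0.           1.        ]] [[-0.14311972 -0.98968978  0.0055568 ]
 [-0.95872084  0.13724303 -0.24903555]
 [ 0.24570531 -0.04096932 -0.9684784 ]] [  86.68397667  604.41159598 1033.09429953] [ 338.03142247   45.1641378  1150.5678072 ]
```

View pics/scene0.png

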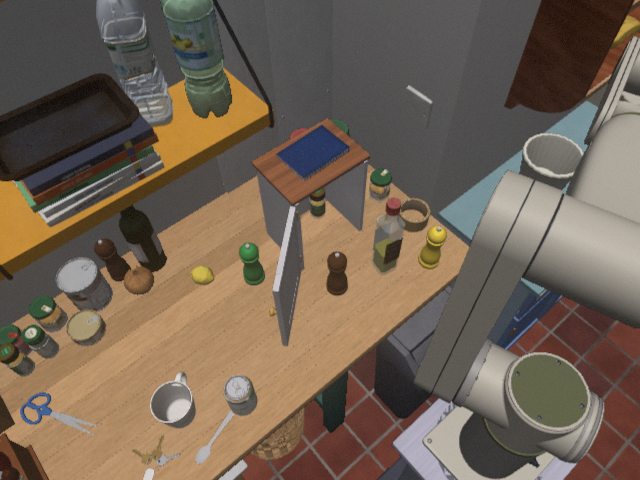

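View pics/top0.png

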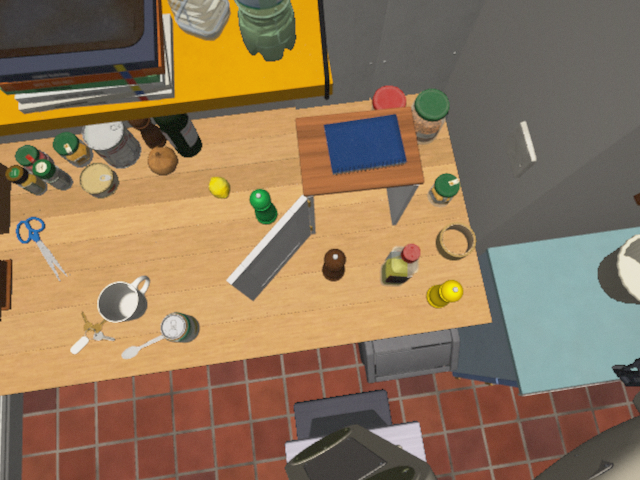

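The scene view shows the bottle (cap 393,205; base ~385,268), brown mill (337,285) and door (290,275). The top view shows the cupboard top (front edge 303,194 to 424,186), door top edge (229,281 to 310,197), mill (334,262) and bottle (405,262). I'll enlarge the crops to pick base pixels.

Run:
```python
import cv2
a=cv2.imread("pics/top0.png")[95:315,215:480]; cv2.imwrite("pics/c1.png",cv2.resize(a,None,fx=3,fy=2.7,interpolation=cv2.INTER_CUBIC)[:, :795])
a=cv2.imread("pics/scene0.png")[110:350,230:470]; cv2.imwrite("pics/c2.png",cv2.resize(a,None,fx=2.5,fy=2.5,interpolation=cv2.INTER_CUBIC))
```

```text
(no output)
```

View pics/c1.png

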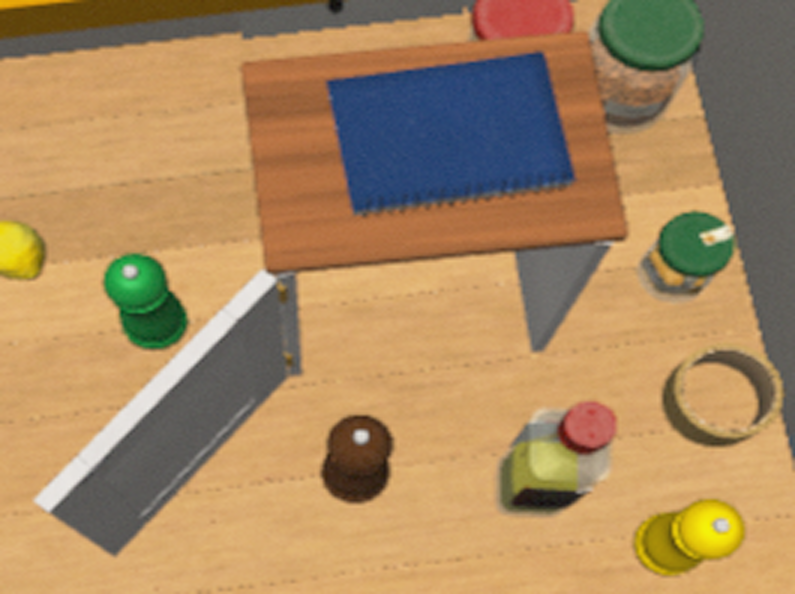

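View pics/c2.png

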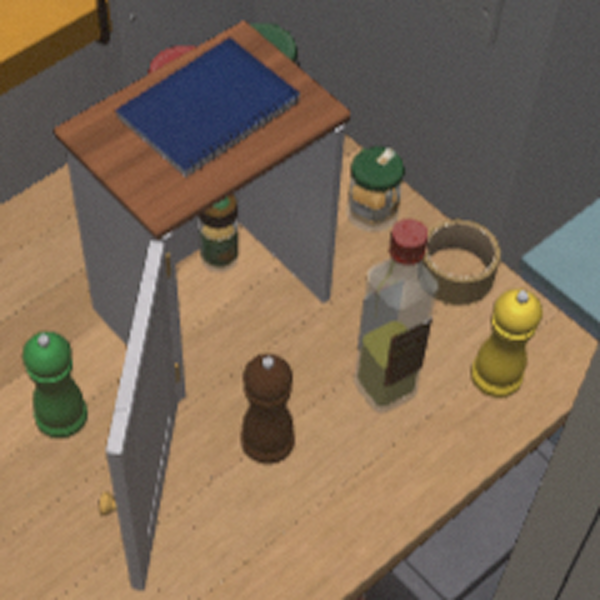

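Crop 1 (top) gives the cupboard top corners (243,65), (588,33), (625,237), (265,270), the door strip (36,500)-(277,278), the mill knob (361,437) and the bottle cap (590,418). Crop 2 (scene) shows the knob at (268,362), mill foot bottom (268,460), cap (409,230) and bottle base corner (385,410).

```bash
cat > h.py <<'E'
import numpy as np
C={"scene":(np.array([[526.95148778,0,321.6933194],[0,526.95148778,243.01063695],[0,0,1]]),np.array([[-0.64685057,-0.76253172,-0.01138937],[-0.62836225,0.54137938,-0.55863159],[0.43214028,-0.35419452,-0.8293377]]),np.array([376.79747043,458.27068827,1193.69173997])),
"top":(np.array([[458.00399976,0,325.03452002],[0,458.00399976,235.12661438],[0,0,1]]),np.array([[-0.14311972,-0.98968978,0.0055568],[-0.95872084,0.13724303,-0.24903555],[0.24570531,-0.04096932,-0.9684784]]),np.array([86.68397667,604.41159598,1033.09429953]))}
def ray(n,p):
    K,R,t=C[n]; return -R.T@t, R.T@np.linalg.inv(K)@np.array([p[0],p[1],1.])
def hit(n,p,z):
    o,d=ray(n,p); return (o+d*(z-o[2])/d[2])[:2].round(1)
def tri(a,b):
    o1,d1=ray("top",a);o2,d2=ray("scene",b)
    s=np.linalg.lstsq(np.c_[d1,-d2],o2-o1,rcond=None)[0]
    p,q=o1+s[0]*d1,o2+s[1]*d2
    return ((p+q)/2).round(1),round(float(np.linalg.norm(p-q)),1)
T=lambda x,y:(215+x/3-.33,95+y/2.7-.31)
S=lambda x,y:(230+x/2.5-.3,110+y/2.5-.3)
E
python3 - <<'E'
from h import *
for p in [(243,65),(588,33),(625,237),(265,270)]: print("cup308 T",hit("top",T(*p),308))
for p in [(55,132),(243,22),(350,117),(160,235)]: print("cup308 S",hit("scene",S(*p),308))
print("walls z0",hit("top",T(540,352),0),hit("scene",S(327,302),0),hit("top",T(300,375),0),hit("scene",S(183,400),0))
for p in [(36,500),(52,510),(262,270),(277,278)]: print("door291 T",hit("top",T(*p),291))
for p in [(110,448),(127,453),(155,243)]: print("door291 S",hit("scene",S(*p),291))
print("door bot",hit("top",T(115,553),3),hit("scene",S(138,588),3))
print("mill",tri(T(361,437),S(268,362)),hit("top",T(361,437),158),hit("scene",S(268,362),158))
print("mill foot edge",hit("scene",S(268,461),0),hit("scene",S(241,438),3),hit("scene",S(294,438),3),hit("top",T(323,468),3),hit("top",T(388,468),3),hit("top",T(356,501),0))
print("cap",tri(T(590,420),S(409,231)),hit("top",T(590,420),278),hit("scene",S(409,231),278))
print("bottle base",[hit("scene",S(*p),0) for p in [(359,392),(385,410),(416,391)]],[hit("top",T(*p),0) for p in [(507,505),(580,505)]])
print("honey",hit("top",T(694,245),84),"tape",hit("top",T(723,398),48),"can",hit("top",(177,326),115),"green mill",hit("top",T(131,271),158),"yellow",hit("top",T(721,525),158))
E
```

```text
cup308 T [801.8  33.6]
cup308 T [ 795.4 -203. ]
cup308 T [ 630.  -195.8]
cup308 T [638.2  40.3]
cup308 S [795.2  36.1]
cup308 S [ 791.6 -199.5]
cup308 S [ 623.5 -191.8]
cup308 S [630.5  38.1]
walls z0 [ 631.  -187.4] [ 627.2 -185.7] [637.9  22.5] [633.4  25.1]
door291 T [496.1 205.1]
door291 T [487.6 195.8]
door291 T [644.5  42.2]
door291 T [636.9  33.2]
door291 S [493.1 202.1]
door291 S [480.2 194.3]
door291 S [637.3  39.8]
door bot [490.5 198.2] [489.7 200.6]
mill (array([538.5, -12.7, 152. ]), 2.5) [538.3 -11.6] [534.5 -10.8]
mill foot edge [514.6   4.1] [553.6   8.8] [516.2 -34.7] [544.8  15.8] [536.9 -38.7] [510.3  -7.4]
cap (array([ 504.5, -156.2,  274.4]), 3.9) [ 505.4 -154.2] [ 501.1 -155.1]
bottle base [array([ 514. , -129.6]), array([ 478.5, -135.3]), array([ 473.7, -178.4])] [array([ 488.5, -132.9]), array([ 479.7, -193.9])]
honey [ 692.  -314.8] tape [ 554.2 -319.6] can [441.4 356.1] green mill [705.1 140.6] yellow [ 429.7 -259.3]
```

```bash
cat > plan.py <<'E'
import numpy as np
from scipy.spatial.transform import Rotation as Ro
from bench import status
def plan(segs,claw):
    """segs: (x,y,z,tilt,yaw,nrows) ; prints rows from the present pose"""
    s=status.sense(); p0=s["tool_pos"]; R0=Ro.from_euler("xyz",s["tcp_rot"],degrees=True)
    p=p0; R=R0; rows=[]
    for x,y,z,t,h,n in segs:
        q=np.array([x,y,z]); Q=Ro.from_euler("xyz",[180,-t,h],degrees=True); d=(R.inv()*Q).as_rotvec()
        for i in range(1,n+1):
            pi=p+(q-p)*i/n; Ri=R*Ro.from_rotvec(d*i/n)
            rows.append([round(float(v),2) for v in R0.inv().apply(pi-p0)/10]+[round(float(v),3) for v in (R0.inv()*Ri).as_rotvec()]+[claw])
        p,R=q,Q
    print(s["time"],p0.round(1),s["tcp_rot"].round(1),s["ft_force"].round(1)); print(len(rows),str(rows).replace(" ",""))
E
python3 - <<'E'
from h import *; from plan import plan
print("table edge",hit("top",(330,352),0),hit("top",(450,330),0))
plan([(425,-157,235,40,0,10),(425,-157,235,40,0,2)],.35)
E
```

```text
table edge [337.5  26.6] [ 347.1 -274. ]
0.1 [ 244.4 -547.4  230.3] [-179.9   -0.    24.1] [-0.1  0.4 -0.5]
12 [[3.24,-2.83,-0.04,-0.015,0.069,0.04,0.35],[6.48,-5.66,-0.08,-0.03,0.138,0.08,0.35],[9.72,-8.49,-0.12,-0.044,0.206,0.121,0.35],[12.96,-11.32,-0.17,-0.059,0.275,0.161,0.35],[16.2,-14.15,-0.21,-0.074,0.344,0.201,0.35],[19.44,-16.97,-0.25,-0.089,0.413,0.241,0.35],[22.68,-19.8,-0.29,-0.104,0.482,0.281,0.35],[25.92,-22.63,-0.33,-0.119,0.55,0.322,0.35],[29.16,-25.46,-0.37,-0.133,0.619,0.362,0.35],[32.4,-28.29,-0.41,-0.148,0.688,0.402,0.35],[32.4,-28.29,-0.41,-0.148,0.688,0.402,0.35],[32.4,-28.29,-0.41,-0.148,0.688,0.402,0.35]]
```

```bash
python3 -m handwheel '{"series": [[[3.24,-2.83,-0.04,-0.015,0.069,0.04,0.35],[6.48,-5.66,-0.08,-0.03,0.138,0.08,0.35],[9.72,-8.5,-0.12,-0.044,0.206,0.121,0.35],[13,-11.3,-0.17,-0.059,0.275,0.161,0.35],[16.2,-14.2,-0.2,-0.074,0.344,0.2,0.35],[19.4,-17,-0.25,-0.089,0.413,0.241,0.35],[22.7,-19.8,-0.3,-0.104,0.482,0.281,0.35],[25.9,-22.6,-0.33,-0.119,0.55,0.322,0.35],[29.2,-25.5,-0.37,-0.133,0.619,0.362,0.35],[32.4,-28.3,-0.4,-0.148,0.688,0.402,0.35],[32.4,-28.3,-0.4,-0.148,0.688,0.402,0.35],[32.4,-28.3,-0.4,-0.148,0.688,0.402,0.35]]]}' 20
python3 -c "
from plan import plan
plan([(425,-157,100,40,-3,4),(430,-157,18,40,-3,5),(430,-157,18,40,-3,1)],.35)"
```

```text
time: 1.6
tool_pos: [441.0, -170.8, 233.9]
tcp_rot: [-179.4, -39.4, 0.2]
ft_force: [0.5, -0.0, 0.6]
finger_gap: 30.1
grip_force: 0.0
1.6 [ 441.  -170.8  233.9] [-179.4  -39.4    0.2] [ 0.5 -0.   0.6]
10 [[-2.43,-0.32,2.34,-0.011,0.003,0.011,0.35],[-4.86,-0.64,4.68,-0.023,0.006,0.021,0.35],[-7.3,-0.96,7.02,-0.034,0.009,0.032,0.35],[-9.73,-1.28,9.35,-0.046,0.012,0.043,0.35],[-10.69,-1.27,10.69,-0.046,0.012,0.043,0.35],[-11.65,-1.26,12.02,-0.046,0.012,0.043,0.35],[-12.61,-1.24,13.35,-0.046,0.012,0.043,0.35],[-13.58,-1.23,14.68,-0.046,0.012,0.043,0.35],[-14.54,-1.21,16.01,-0.046,0.012,0.043,0.35],[-14.54,-1.21,16.01,-0.046,0.012,0.043,0.35]]
```

```bash
python3 -m handwheel '{"series": [[[-2.43,-0.32,2.34,-0.011,0.003,0.011,0.35],[-4.86,-0.64,4.68,-0.023,0.006,0.021,0.35],[-7.3,-0.96,7.02,-0.034,0.009,0.032,0.35],[-9.7,-1.28,9.35,-0.046,0.012,0.043,0.35],[-10.7,-1.27,10.7,-0.046,0.012,0.043,0.35],[-11.6,-1.26,12,-0.046,0.012,0.043,0.35],[-12.6,-1.24,13.35,-0.046,0.012,0.043,0.35],[-13.6,-1.23,14.7,-0.046,0.012,0.043,0.35],[-14.5,-1.2,16,-0.046,0.012,0.043,0.35],[-14.5,-1.2,16,-0.046,0.012,0.043,0.35]]]}'
python3 - <<'E'
from bench import eyes
import cv2,numpy as np
a=eyes.snapshot("top")["img"][200:340,300:480,::-1];b=eyes.snapshot("scene")["img"][180:320,310:490,::-1]
cv2.imwrite("pics/v1.png",cv2.resize(np.hstack([a,b]),None,fx=2.2,fy=2.2))
from plan import plan
plan([(430,-157,18,40,-3,1)],.35)
E
```

```text
time: 2.85
tool_pos: [441.8, -166.4, 180.8]
tcp_rot: [-179.8, -37.7, -3.1]
ft_force: [-0.4, 0.7, 0.2]
finger_gap: 30.2
grip_force: 0.0
2.95 [ 441.8 -166.4  180.8] [-179.8  -37.7   -3.1] [0.2 1.1 0.5]
1 [[-10.93,-0.82,12.12,-0.003,0.04,-0.002,0.35]]
```

View pics/v1.png

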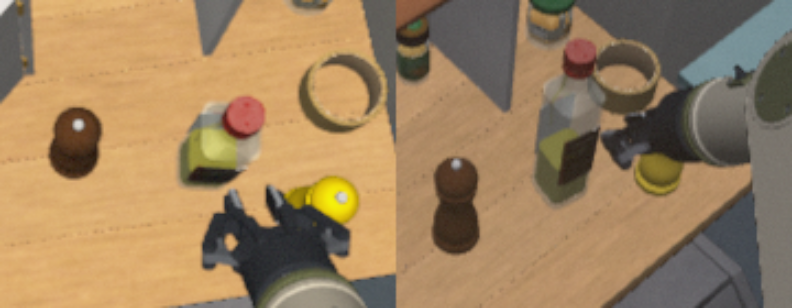

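The picture shows the arm stalled at z≈181 in front of the bottle: the bottle is untouched at (220,140), and the yellow mill is beside the gripper at right. I suspect a joint limit, so I'll check.

```bash
python3 -c "
from bench import status
s=status.sense();print(s['joint_pos'].round(1))"
```

```text
[-46.4 -51.1 143.1  28.6  62.   38.9]
```

```bash
cat > plan.py <<'E'
import numpy as np
from scipy.spatial.transform import Rotation as Ro, Slerp
from bench import status
def frame(t,h,g):
    t,h,g=np.radians([t,h,g]); z=np.array([np.sin(t)*np.cos(h),np.sin(t)*np.sin(h),-np.cos(t)])
    y=np.cross(z,[np.cos(g),np.sin(g),0]); y/=np.linalg.norm(y)
    return Ro.from_matrix(np.c_[np.cross(y,z),y,z])
def plan(segs,claw):
    """segs: (x,y,z,tilt,lean heading,push heading,nrows); prints rows from the present pose"""
    s=status.sense(); p0=s["tool_pos"]; R0=Ro.from_euler("xyz",s["tcp_rot"],degrees=True)
    p=p0; R=R0; rows=[]
    for x,y,z,t,h,g,n in segs:
        q=np.array([x,y,z]); Q=frame(t,h,g); sl=Slerp([0,1],Ro.concatenate([R,Q]))
        print("wrist r",np.linalg.norm((q-373*Q.as_matrix()[:,2])[:2]).round(),"turn/row",round(np.degrees((R.inv()*Q).magnitude())/n,1))
        for i in range(1,n+1):
            rows.append([round(float(v),2) for v in R0.inv().apply(p+(q-p)*i/n-p0)/10]+[round(float(v),3) for v in (R0.inv()*sl(i/n)).as_rotvec()]+[claw])
        p,R=q,Q
    print(s["time"],p0.round(1),s["tcp_rot"].round(1),s["ft_force"].round(1)); print(len(rows),str(rows).replace(" ",""))
E
python3 -c "
from plan import plan
plan([(448,-160,181,35,25,0,4),(448,-158,18,35,25,0,6),(448,-158,18,35,25,0,2)],.35)"
```

```text
wrist r 357.0 turn/row 4.5
wrist r 355.0 turn/row 0.0
wrist r 355.0 turn/row 0.0
2.95 [ 441.8 -166.4  180.8] [-179.8  -37.7   -3.1] [0.2 1.1 0.5]
12 [[0.12,-0.17,0.08,0.066,-0.03,0.03,0.35],[0.24,-0.33,0.17,0.132,-0.059,0.059,0.35],[0.36,-0.5,0.25,0.198,-0.089,0.089,0.35],[0.47,-0.67,0.34,0.264,-0.118,0.119,0.35],[-1.19,-0.69,2.49,0.264,-0.118,0.119,0.35],[-2.85,-0.72,4.64,0.264,-0.118,0.119,0.35],[-4.52,-0.74,6.78,0.264,-0.118,0.119,0.35],[-6.18,-0.76,8.93,0.264,-0.118,0.119,0.35],[-7.84,-0.79,11.08,0.264,-0.118,0.119,0.35],[-9.51,-0.81,13.23,0.264,-0.118,0.119,0.35],[-9.51,-0.81,13.23,0.264,-0.118,0.119,0.35],[-9.51,-0.81,13.23,0.264,-0.118,0.119,0.35]]
```

```bash
python3 -m handwheel '{"series": [[[0.12,-0.17,0.08,0.066,-0.03,0.03,0.35],[0.24,-0.33,0.17,0.132,-0.06,0.06,0.35],[0.36,-0.5,0.25,0.198,-0.09,0.09,0.35],[0.47,-0.67,0.34,0.264,-0.118,0.119,0.35],[0.47,-0.67,0.34,0.264,-0.118,0.119,0.35]]]}'
python3 -c "
from plan import plan
plan([(448,-158,60,35,25,0,5),(448,-158,20,35,25,0,4),(448,-158,20,35,25,0,1)],.35)"
```

```text
time: 3.58
tool_pos: [448.0, -160.7, 180.6]
tcp_rot: [-160.8, -29.9, -9.9]
ft_force: [-0.7, -0.1, -0.5]
finger_gap: 29.9
grip_force: 0.0
wrist r 355.0 turn/row 0.0
wrist r 355.0 turn/row 0.0
wrist r 355.0 turn/row 0.0
3.575 [ 448.  -160.7  180.6] [-160.8  -29.9   -9.9] [-0.7 -0.1 -0.5]
10 [[-1.21,0.64,1.99,-0.0,0.0,-0.0,0.35],[-2.42,1.27,3.98,-0.0,0.0,-0.001,0.35],[-3.63,1.91,5.96,-0.0,0.0,-0.001,0.35],[-4.83,2.55,7.95,-0.0,0.0,-0.002,0.35],[-6.04,3.18,9.94,-0.0,0.0,-0.002,0.35],[-6.54,3.47,10.76,-0.0,0.0,-0.002,0.35],[-7.04,3.75,11.58,-0.0,0.0,-0.002,0.35],[-7.54,4.04,12.4,-0.0,0.0,-0.002,0.35],[-8.03,4.32,13.22,-0.0,0.0,-0.002,0.35],[-8.03,4.32,13.22,-0.0,0.0,-0.002,0.35]]
```

Tracking is exact now. Next I descend.

```bash
python3 -m handwheel '{"series": [[[-1.2,0.64,2,0,0,0,0.35],[-2.4,1.27,4,0,0,0,0.35],[-3.6,1.9,6,0,0,0,0.35],[-4.8,2.55,7.95,0,0,0,0.35],[-6,3.2,9.95,0,0,0,0.35],[-6.5,3.5,10.75,0,0,0,0.35],[-7,3.75,11.6,0,0,0,0.35],[-7.5,4,12.4,0,0,0,0.35],[-8,4.3,13.2,0,0,0,0.35],[-8,4.3,13.2,0,0,0,0.35]]]}'
python3 - <<'E'
from bench import eyes
import cv2,numpy as np
a=eyes.snapshot("top")["img"][200:340,300:480,::-1];b=eyes.snapshot("scene")["img"][180:320,310:490,::-1]
cv2.imwrite("pics/v2.png",cv2.resize(np.hstack([a,b]),None,fx=2.2,fy=2.2))
from plan import plan
plan([(480,-157,20,35,25,0,8),(490,-156,20,36,23,4,4)],.35)
E
```

```text
time: 4.82
tool_pos: [447.9, -156.9, 20.0]
tcp_rot: [-160.8, -29.9, -9.9]
ft_force: [0.5, 1.3, -0.5]
finger_gap: 30.1
grip_force: 0.0
wrist r 378.0 turn/row 0.0
wrist r 376.0 turn/row 1.3
4.925 [ 448.4 -157.5   20.9] [-160.9  -29.9   -9.8] [-0.7  0.2  0.3]
12 [[0.33,-0.0,0.22,-0.0,-0.0,-0.0,0.35],[0.66,-0.01,0.43,-0.0,-0.0,-0.0,0.35],[0.99,-0.01,0.65,-0.0,-0.0,-0.0,0.35],[1.32,-0.01,0.86,-0.0,-0.0,-0.0,0.35],[1.66,-0.01,1.08,-0.0,-0.0,-0.0,0.35],[1.99,-0.02,1.3,-0.0,-0.0,-0.0,0.35],[2.32,-0.02,1.51,-0.0,-0.0,-0.001,0.35],[2.65,-0.02,1.73,-0.0,-0.0,-0.001,0.35],[2.86,-0.05,1.86,-0.003,0.006,-0.022,0.35],[3.07,-0.07,2.0,-0.005,0.012,-0.044,0.35],[3.28,-0.09,2.14,-0.008,0.018,-0.066,0.35],[3.49,-0.12,2.27,-0.011,0.024,-0.087,0.35]]
```

View pics/v2.png

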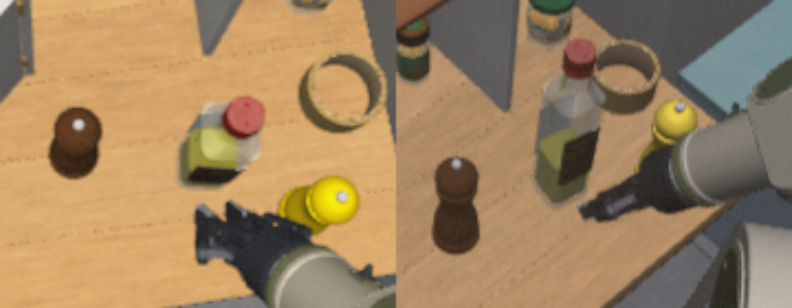

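The fingers sit at (215,225), just in front of the bottle base at (210,185) and clear of the yellow mill. I start the gentle push.

```bash
python3 -m handwheel '{"series": [[[0.33,0,0.22,0,0,0,0.35],[0.66,0,0.43,0,0,0,0.35],[1,0,0.65,0,0,0,0.35],[1.32,0,0.86,0,0,0,0.35],[1.66,0,1.08,0,0,0,0.35],[2,0,1.3,0,0,0,0.35],[2.32,0,1.5,0,0,0,0.35],[2.65,0,1.73,0,0,0,0.35],[2.86,-0.05,1.86,-0.003,0.006,-0.022,0.35],[3.07,-0.07,2,-0.005,0.012,-0.044,0.35],[3.28,-0.1,2.14,-0.008,0.018,-0.066,0.35],[3.5,-0.12,2.27,-0.01,0.024,-0.087,0.35]]]}'
python3 - <<'E'
from plan import plan
plan([(510,-154,20,37,22,9,5),(545,-147,20,38,20,13,7)],.35)
E
```

```text
time: 6.42
tool_pos: [490.0, -155.7, 19.8]
tcp_rot: [-164.1, -32.8, -4.7]
ft_force: [-1.9, -0.0, -1.0]
finger_gap: 29.8
grip_force: 0.8
wrist r 384.0 turn/row 1.2
wrist r 399.0 turn/row 0.8
6.425 [ 490.  -155.7   19.8] [-164.1  -32.8   -4.7] [-1.9 -0.  -1. ]
12 [[0.34,-0.01,0.22,-0.001,0.004,-0.021,0.35],[0.67,-0.01,0.44,-0.002,0.008,-0.042,0.35],[1.01,-0.02,0.66,-0.003,0.012,-0.063,0.35],[1.34,-0.02,0.88,-0.004,0.016,-0.085,0.35],[1.68,-0.03,1.1,-0.005,0.02,-0.106,0.35],[2.09,-0.09,1.4,-0.007,0.023,-0.12,0.35],[2.5,-0.15,1.69,-0.009,0.026,-0.134,0.35],[2.91,-0.22,1.99,-0.012,0.029,-0.148,0.35],[3.32,-0.28,2.28,-0.014,0.033,-0.162,0.35],[3.74,-0.34,2.57,-0.017,0.036,-0.176,0.35],[4.15,-0.4,2.87,-0.019,0.039,-0.19,0.35],[4.56,-0.47,3.16,-0.021,0.042,-0.205,0.35]]
```

Contact is made at about 2 N.

```bash
python3 -m handwheel '{"series": [[[0.34,0,0.22,-0.001,0.004,-0.02,0.35],[0.67,0,0.44,-0.002,0.008,-0.04,0.35],[1,-0.02,0.66,-0.003,0.012,-0.063,0.35],[1.34,-0.02,0.88,-0.004,0.016,-0.085,0.35],[1.68,-0.03,1.1,-0.005,0.02,-0.106,0.35],[2.09,-0.09,1.4,-0.007,0.023,-0.12,0.35],[2.5,-0.15,1.7,-0.009,0.026,-0.134,0.35],[2.91,-0.22,2,-0.012,0.029,-0.148,0.35],[3.32,-0.28,2.28,-0.014,0.033,-0.162,0.35],[3.74,-0.34,2.57,-0.017,0.036,-0.176,0.35],[4.15,-0.4,2.87,-0.02,0.04,-0.19,0.35],[4.56,-0.47,3.16,-0.021,0.042,-0.205,0.35]]]}'
python3 - <<'E'
from bench import eyes
import cv2,numpy as np
from h import *
P={}
for n in ("top","scene"):
    d=eyes.snapshot(n)["img"]; m=cv2.inRange(cv2.cvtColor(d,cv2.COLOR_RGB2HSV),(172,90,60),(180,255,255))
    k,l,st,c=cv2.connectedComponentsWithStats(m); print(n,[(st[i,4],c[i].round(1)) for i in range(1,k) if st[i,4]>60])
    cv2.imwrite(f"pics/{n}3.png",d[:,:,::-1])
a=cv2.imread("pics/top3.png")[160:310,290:470];b=cv2.imread("pics/scene3.png")[150:300,300:480]
cv2.imwrite("pics/v3.png",cv2.resize(np.hstack([a,b]),None,fx=2.2,fy=2.2))
E
```

```text
time: 7.92
tool_pos: [545.3, -147.1, 20.1]
tcp_rot: [-173.1, -37.5, 8.8]
ft_force: [-2.3, -1.0, 0.2]
finger_gap: 30.0
grip_force: 1.4
top []
scene []
```

View pics/v3.png

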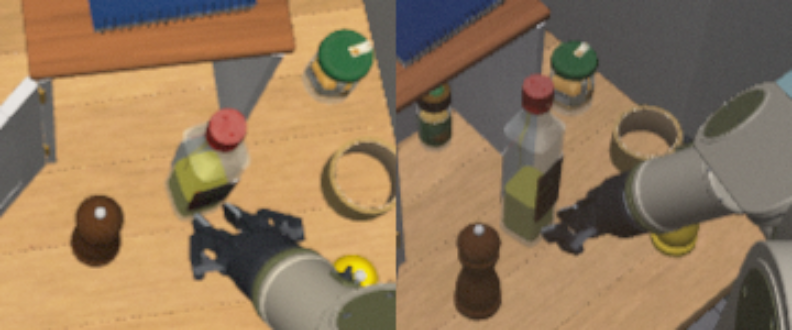

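The bottle is upright with its cap at top-crop (227,124) and scene-crop (537,90). It is moving straight in front of the fingers, turned slightly left.

Run:
```python
from h import *; from plan import plan
print(tri((290+227/2.2,160+124/2.2),(300+141/2.2,150+90/2.2)),hit("top",(290+227/2.2,160+124/2.2),278))
plan([(575,-139,20,39,16,16,6),(605,-130,20,40,12,16,6)],.35)
```

```text
(array([ 581.7, -135.8,  261.1]), 3.2) [ 578.3 -131.5]
wrist r 404.0 turn/row 1.1
wrist r 412.0 turn/row 0.6
8.025 [ 545.5 -147.1   20.3] [-173.1  -37.5    8.8] [-0.7  0.8 -0.1]
12 [[0.4,-0.02,0.32,-0.007,0.003,-0.017,0.35],[0.8,-0.04,0.63,-0.014,0.007,-0.033,0.35],[1.2,-0.06,0.95,-0.021,0.01,-0.05,0.35],[1.6,-0.08,1.27,-0.028,0.014,-0.067,0.35],[1.99,-0.1,1.58,-0.035,0.017,-0.083,0.35],[2.39,-0.12,1.9,-0.042,0.021,-0.1,0.35],[2.8,-0.15,2.22,-0.05,0.024,-0.106,0.35],[3.21,-0.19,2.54,-0.057,0.026,-0.112,0.35],[3.62,-0.22,2.86,-0.065,0.029,-0.119,0.35],[4.03,-0.25,3.18,-0.072,0.032,-0.125,0.35],[4.45,-0.29,3.5,-0.08,0.035,-0.131,0.35],[4.86,-0.32,3.83,-0.087,0.038,-0.137,0.35]]
```

Run:
```python
from plan import plan
plan([(575,-141,20,39,16,11,6),(608,-135,20,40,12,8,6)],.35)
```

```text
wrist r 405.0 turn/row 0.5
wrist r 417.0 turn/row 0.6
8.025 [ 545.5 -147.1   20.3] [-173.1  -37.5    8.8] [-0.7  0.8 -0.1]
12 [[0.39,0.01,0.31,-0.007,0.004,0.002,0.35],[0.79,0.02,0.62,-0.014,0.008,0.004,0.35],[1.18,0.04,0.93,-0.021,0.012,0.006,0.35],[1.58,0.05,1.24,-0.027,0.015,0.008,0.35],[1.97,0.06,1.55,-0.034,0.019,0.01,0.35],[2.37,0.07,1.86,-0.041,0.023,0.012,0.35],[2.81,0.1,2.2,-0.048,0.027,0.018,0.35],[3.26,0.13,2.54,-0.055,0.03,0.023,0.35],[3.7,0.15,2.88,-0.062,0.034,0.028,0.35],[4.14,0.18,3.22,-0.069,0.038,0.034,0.35],[4.59,0.2,3.55,-0.076,0.042,0.039,0.35],[5.03,0.23,3.89,-0.083,0.045,0.045,0.35]]
```

```bash
python3 -m handwheel '{"series": [[[0.39,0.01,0.31,-0.007,0.004,0.002,0.35],[0.79,0.02,0.62,-0.014,0.008,0.004,0.35],[1.18,0.04,0.93,-0.02,0.012,0.006,0.35],[1.58,0.05,1.24,-0.027,0.015,0.008,0.35],[1.97,0.06,1.55,-0.034,0.02,0.01,0.35],[2.37,0.07,1.86,-0.04,0.023,0.012,0.35],[2.8,0.1,2.2,-0.048,0.027,0.018,0.35],[3.26,0.13,2.54,-0.055,0.03,0.023,0.35],[3.7,0.15,2.88,-0.062,0.034,0.028,0.35],[4.14,0.18,3.22,-0.07,0.038,0.034,0.35],[4.6,0.2,3.55,-0.076,0.042,0.04,0.35],[5.03,0.23,3.9,-0.083,0.045,0.045,0.35]]]}'
python3 - <<'E'
from plan import plan
plan([(644,-129,20,40,6,4,8),(644,-129,20,40,6,4,1)],.35)
E
```

```text
time: 9.52
tool_pos: [607.9, -135.1, 19.8]
tcp_rot: [-175.6, -39.8, 5.1]
ft_force: [-4.4, -0.9, 1.5]
finger_gap: 29.5
grip_force: 1.8
wrist r 434.0 turn/row 0.5
wrist r 434.0 turn/row 0.0
9.525 [ 607.9 -135.1   19.8] [-175.6  -39.8    5.1] [-4.4 -0.9  1.5]
9 [[0.35,-0.01,0.29,-0.008,0.001,0.004,0.35],[0.71,-0.03,0.58,-0.017,0.001,0.008,0.35],[1.06,-0.04,0.87,-0.025,0.002,0.013,0.35],[1.41,-0.05,1.17,-0.033,0.003,0.017,0.35],[1.76,-0.07,1.46,-0.042,0.003,0.021,0.35],[2.12,-0.08,1.75,-0.05,0.004,0.025,0.35],[2.47,-0.09,2.04,-0.059,0.005,0.029,0.35],[2.82,-0.1,2.33,-0.067,0.005,0.033,0.35],[2.82,-0.1,2.33,-0.067,0.005,0.033,0.35]]
```

```bash
python3 -m handwheel '{"series": [[[0.35,-0.01,0.3,-0.008,0.001,0.004,0.35],[0.7,-0.03,0.58,-0.017,0.001,0.008,0.35],[1.06,-0.04,0.87,-0.025,0.002,0.013,0.35],[1.4,-0.05,1.17,-0.033,0.003,0.017,0.35],[1.76,-0.07,1.46,-0.042,0.003,0.02,0.35],[2.12,-0.08,1.75,-0.05,0.004,0.025,0.35],[2.47,-0.09,2.04,-0.06,0.005,0.03,0.35],[2.82,-0.1,2.33,-0.067,0.005,0.033,0.35],[2.82,-0.1,2.33,-0.067,0.005,0.033,0.35]]]}'
python3 - <<'E'
from bench import eyes
import cv2,numpy as np
a=eyes.snapshot("top")["img"][160:310,290:470,::-1];b=eyes.snapshot("scene")["img"][150:300,300:480,::-1]
cv2.imwrite("pics/v4.png",cv2.resize(np.hstack([a,b]),None,fx=2.2,fy=2.2))
from plan import plan
plan([(590,-133,24,38,10,0,3),(520,-133,60,35,25,0,3),(500,-100,190,35,35,-3,5)],.35)
E
```

```text
time: 10.65
tool_pos: [644.1, -128.9, 20.3]
tcp_rot: [-177.9, -40.0, 2.7]
ft_force: [-0.4, -1.0, 0.5]
finger_gap: 29.9
grip_force: 0.0
wrist r 403.0 turn/row 2.6
wrist r 395.0 turn/row 3.5
wrist r 394.0 turn/row 1.6
10.75 [ 643.9 -129.1   20.3] [-177.8  -40.     2.7] [-0.3 -0.4  0.5]
11 [[-1.3,-0.0,-1.25,0.013,-0.013,0.04,0.35],[-2.6,-0.0,-2.51,0.026,-0.027,0.081,0.35],[-3.91,-0.0,-3.76,0.039,-0.04,0.121,0.35],[-4.92,-0.2,-6.17,0.082,-0.073,0.15,0.35],[-5.94,-0.4,-8.58,0.126,-0.106,0.179,0.35],[-6.96,-0.6,-10.99,0.17,-0.139,0.208,0.35],[-5.57,-1.36,-13.19,0.185,-0.151,0.228,0.35],[-4.18,-2.13,-15.4,0.201,-0.163,0.249,0.35],[-2.79,-2.89,-17.6,0.217,-0.175,0.269,0.35],[-1.41,-3.65,-19.8,0.233,-0.187,0.289,0.35],[-0.02,-4.41,-22.0,0.249,-0.199,0.31,0.35]]
```

View pics/v4.png

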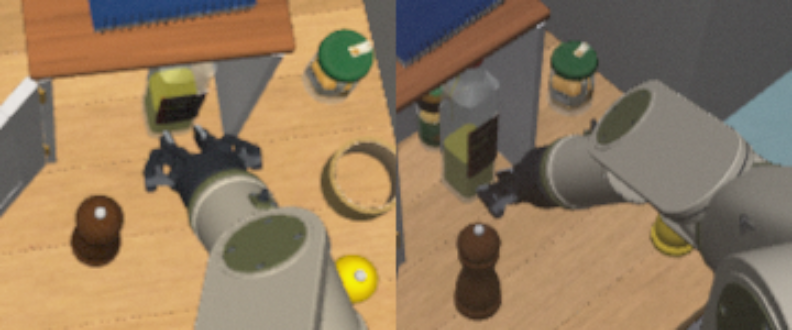

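The bottle is upright and mostly under the roof, with its front base edge at top-crop (150-192,128) and scene-crop bottom corner (470,196).

Run:
```python
from h import *
f=lambda x,y:hit("top",(290+x/2.2,160+y/2.2),0)
g=lambda x,y:hit("scene",(300+(x-396)/2.2,150+y/2.2),0)
print(f(152,128),f(192,126),g(470,196),g(446,177),g(497,182))
print("mouth left post",f(55,160),"right",f(240,136))
```

```text
[662.7 -98.4] [ 658.4 -146. ] [ 655.3 -106.7] [ 698.9 -102.7] [ 648.9 -148.3]
mouth left post [640.   21.4] right [ 638.1 -200.4]
```

Bottle centre is at about (684,-125), roughly 53 mm inside. Retreating.

```bash
python3 -m handwheel '{"series": [[[-1.3,0,-1.25,0.013,-0.013,0.04,0.35],[-2.6,0,-2.5,0.026,-0.027,0.08,0.35],[-3.9,0,-3.76,0.039,-0.04,0.12,0.35],[-4.9,-0.2,-6.2,0.082,-0.073,0.15,0.35],[-5.9,-0.4,-8.6,0.126,-0.106,0.18,0.35],[-7,-0.6,-11,0.17,-0.139,0.208,0.35],[-5.6,-1.36,-13.2,0.185,-0.151,0.228,0.35],[-4.2,-2.1,-15.4,0.2,-0.163,0.25,0.35],[-2.8,-2.9,-17.6,0.217,-0.175,0.27,0.35],[-1.4,-3.65,-19.8,0.233,-0.187,0.29,0.35],[0,-4.4,-22,0.25,-0.2,0.31,0.35]]]}'
python3 - <<'E'
from plan import plan
plan([(480,-5,190,34,43,-8,4),(480,-5,20,34,43,-8,6),(480,-5,20,34,43,-8,1)],.35)
E
```

```text
time: 12.12
tool_pos: [499.8, -100.1, 191.1]
tcp_rot: [-154.1, -24.4, -14.4]
ft_force: [0.7, 0.2, 0.2]
finger_gap: 30.0
grip_force: 0.0
wrist r 359.0 turn/row 1.8
wrist r 359.0 turn/row 0.0
wrist r 359.0 turn/row 0.0
12.125 [ 499.8 -100.1  191.1] [-154.1  -24.4  -14.4] [0.7 0.2 0.2]
11 [[-0.99,-2.14,0.57,0.009,-0.018,0.025,0.35],[-1.97,-4.29,1.15,0.018,-0.035,0.051,0.35],[-2.96,-6.43,1.72,0.028,-0.053,0.076,0.35],[-3.94,-8.57,2.3,0.037,-0.07,0.101,0.35],[-5.11,-7.45,4.62,0.037,-0.07,0.101,0.35],[-6.29,-6.32,6.94,0.037,-0.07,0.101,0.35],[-7.46,-5.2,9.26,0.037,-0.07,0.101,0.35],[-8.63,-4.07,11.58,0.037,-0.07,0.101,0.35],[-9.8,-2.95,13.9,0.037,-0.07,0.101,0.35],[-10.97,-1.82,16.22,0.037,-0.07,0.101,0.35],[-10.97,-1.82,16.22,0.037,-0.07,0.101,0.35]]
```

```bash
python3 -m handwheel '{"series": [[[-1,-2.1,0.57,0.009,-0.018,0.025,0.35],[-2,-4.3,1.15,0.018,-0.035,0.05,0.35],[-3,-6.4,1.7,0.028,-0.053,0.076,0.35],[-3.9,-8.6,2.3,0.037,-0.07,0.1,0.35],[-5.1,-7.45,4.6,0.037,-0.07,0.1,0.35],[-6.3,-6.3,6.94,0.037,-0.07,0.1,0.35],[-7.5,-5.2,9.26,0.037,-0.07,0.1,0.35],[-8.6,-4.1,11.6,0.037,-0.07,0.1,0.35],[-9.8,-2.95,13.9,0.037,-0.07,0.1,0.35],[-11,-1.8,16.2,0.037,-0.07,0.1,0.35],[-11,-1.8,16.2,0.037,-0.07,0.1,0.35]]]}'
python3 - <<'E'
from bench import eyes
import cv2,numpy as np
a=eyes.snapshot("top")["img"][180:330,240:420,::-1];b=eyes.snapshot("scene")["img"][180:330,260:440,::-1]
cv2.imwrite("pics/v5.png",cv2.resize(np.hstack([a,b]),None,fx=2.2,fy=2.2))
from plan import plan
plan([(515,-10,20,36,38,-8,7),(540,-13,20,38,30,-8,5)],.35)
E
```

```text
time: 13.5
tool_pos: [477.9, -4.3, 16.8]
tcp_rot: [-150.7, -18.0, -17.8]
ft_force: [-1.1, -0.2, 0.6]
finger_gap: 30.1
grip_force: 0.0
wrist r 372.0 turn/row 0.5
wrist r 364.0 turn/row 1.1
13.6 [480.   -5.5  19.5] [-150.8  -18.2  -17.8] [-0.1  0.2  0.5]
12 [[0.47,-0.01,0.17,-0.0,0.009,0.0,0.35],[0.95,-0.01,0.35,-0.0,0.017,0.0,0.35],[1.42,-0.02,0.52,-0.001,0.026,0.0,0.35],[1.89,-0.03,0.7,-0.001,0.035,0.001,0.35],[2.37,-0.04,0.87,-0.001,0.043,0.001,0.35],[2.84,-0.04,1.04,-0.001,0.052,0.001,0.35],[3.31,-0.05,1.22,-0.001,0.061,0.001,0.35],[3.78,-0.06,1.4,-0.008,0.078,-0.002,0.35],[4.25,-0.07,1.58,-0.014,0.095,-0.005,0.35],[4.72,-0.07,1.76,-0.02,0.112,-0.007,0.35],[5.19,-0.08,1.95,-0.026,0.129,-0.01,0.35],[5.66,-0.09,2.13,-0.032,0.147,-0.013,0.35]]
```

View pics/v5.png

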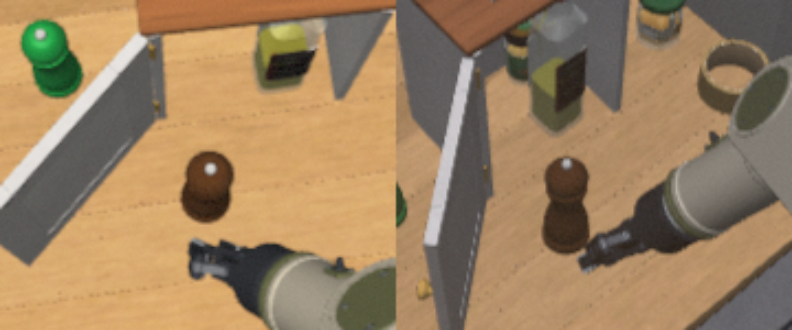

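The fingertips (210,258) line up behind the mill foot (206,200). Pushing.

```bash
python3 -m handwheel '{"series": [[[0.47,0,0.12,0,0.009,0,0.35],[0.95,0,0.27,0,0.017,0,0.35],[1.42,-0.02,0.42,-0.001,0.026,0,0.35],[1.9,-0.03,0.57,-0.001,0.035,0,0.35],[2.37,-0.04,0.72,-0.001,0.043,0,0.35],[2.84,-0.04,0.9,-0.001,0.052,0,0.35],[3.3,-0.05,1.1,-0.001,0.06,0,0.35],[3.78,-0.06,1.3,-0.008,0.078,-0.002,0.35],[4.25,-0.07,1.5,-0.014,0.095,-0.005,0.35],[4.7,-0.07,1.7,-0.02,0.112,-0.007,0.35],[5.2,-0.08,1.9,-0.026,0.13,-0.01,0.35],[5.66,-0.09,2.1,-0.032,0.147,-0.013,0.35]]]}'
python3 - <<'E'
from bench import eyes
import cv2,numpy as np
for n in("top","scene"): cv2.imwrite(f"pics/{n}6.png",eyes.snapshot(n)["img"][:,:,::-1])
a=cv2.imread("pics/top6.png")[150:300,250:430];b=cv2.imread("pics/scene6.png")[150:300,260:440]
cv2.imwrite("pics/v6.png",cv2.resize(np.hstack([a,b]),None,fx=2.2,fy=2.2))
from plan import plan
plan([(575,-19,20,39,22,-8,7),(600,-24,20,40,15,-8,5)],.35)
E
```

```text
time: 15.1
tool_pos: [539.9, -13.0, 19.5]
tcp_rot: [-151.2, -26.0, -21.5]
ft_force: [-1.3, 0.7, 0.4]
finger_gap: 30.3
grip_force: 0.6
wrist r 373.0 turn/row 0.8
wrist r 378.0 turn/row 1.0
15.2 [539.8 -12.8  19.4] [-151.2  -26.   -21.5] [-0.7  0.4  0.5]
12 [[0.45,0.01,0.24,-0.008,0.01,-0.005,0.35],[0.91,0.02,0.47,-0.015,0.02,-0.009,0.35],[1.36,0.04,0.71,-0.023,0.03,-0.014,0.35],[1.81,0.05,0.94,-0.031,0.039,-0.018,0.35],[2.27,0.06,1.18,-0.038,0.049,-0.023,0.35],[2.72,0.07,1.41,-0.046,0.059,-0.028,0.35],[3.17,0.08,1.65,-0.054,0.069,-0.032,0.35],[3.62,0.11,1.88,-0.065,0.08,-0.04,0.35],[4.07,0.14,2.12,-0.076,0.092,-0.047,0.35],[4.52,0.16,2.35,-0.088,0.103,-0.055,0.35],[4.98,0.19,2.59,-0.099,0.114,-0.063,0.35],[5.43,0.22,2.83,-0.11,0.125,-0.07,0.35]]
```

View pics/v6.png

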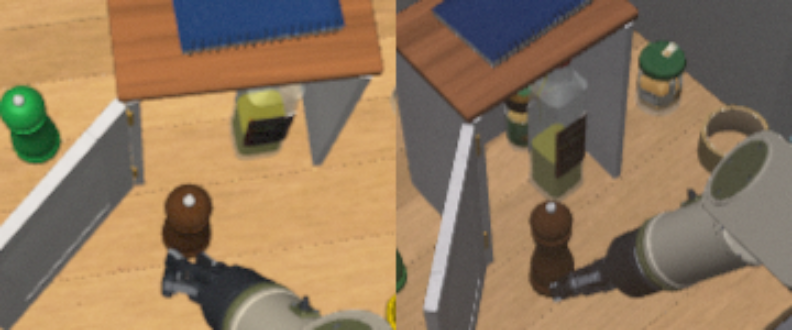

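The mill is upright, cradled by the fingers (knob at top-crop (189,201), scene-crop (550,207)).

```bash
python3 - <<'E'
from h import *
print(hit("top",(250+189/2.2,150+201/2.2),158),hit("scene",(260+154/2.2,150+207/2.2),158))
E
python3 -m handwheel '{"series": [[[0.45,0.01,0.24,-0.008,0.01,-0.005,0.35],[0.9,0.02,0.47,-0.015,0.02,-0.01,0.35],[1.36,0.04,0.7,-0.023,0.03,-0.014,0.35],[1.8,0.05,0.94,-0.03,0.04,-0.018,0.35],[2.27,0.06,1.18,-0.038,0.05,-0.023,0.35],[2.7,0.07,1.4,-0.046,0.06,-0.028,0.35],[3.17,0.08,1.65,-0.054,0.07,-0.032,0.35],[3.6,0.11,1.88,-0.065,0.08,-0.04,0.35],[4.07,0.14,2.12,-0.076,0.092,-0.047,0.35],[4.5,0.16,2.35,-0.088,0.103,-0.055,0.35],[5,0.19,2.6,-0.1,0.114,-0.063,0.35],[5.4,0.22,2.8,-0.11,0.125,-0.07,0.35]]]}'
python3 - <<'E'
from bench import eyes
import cv2
for n in("top","scene"): cv2.imwrite(f"pics/{n}7.png",eyes.snapshot(n)["img"][:,:,::-1])
from h import *
for n in("top","scene"):
    for k in (6,7):
        d=cv2.imread(f"pics/{n}{k}.png"); m=cv2.inRange(cv2.cvtColor(d,cv2.COLOR_BGR2HSV),(3,100,25),(14,200,110)); m[:190 if n=='top' else 200]=0;m[300:]=0; m[:,:300]=0;m[:,390 if n=='top' else 360:]=0
        c,l,st,ce=cv2.connectedComponentsWithStats(m); print(n,k,[(st[i].tolist(),ce[i].round(1).tolist()) for i in range(1,c) if st[i,4]>80])
from plan import plan
plan([(625,-28,20,40,10,-8,5),(642,-30,20,40,5,-5,4),(642,-30,20,40,5,-5,1)],.35)
E
```

```text
[572.2 -18.8] [569.  -18.1]
time: 16.7
tool_pos: [599.8, -24.1, 20.2]
tcp_rot: [-157.9, -34.2, -20.9]
ft_force: [-0.2, 0.2, -0.1]
finger_gap: 29.9
grip_force: 0.4
top 6 [([324, 234, 22, 33, 493], [334.8, 249.9])]
top 7 [([325, 209, 22, 35, 503], [335.8, 225.7])]
scene 6 [([321, 242, 20, 42, 523], [329.7, 260.7])]
scene 7 [([310, 226, 20, 42, 516], [318.5, 244.8])]
wrist r 395.0 turn/row 0.8
wrist r 406.0 turn/row 1.7
wrist r 406.0 turn/row 0.0
16.8 [599.8 -24.   20.2] [-157.9  -34.2  -20.9] [ 0.7 -0.2  0.1]
10 [[0.41,0.01,0.3,-0.01,0.005,-0.008,0.35],[0.82,0.02,0.61,-0.02,0.01,-0.015,0.35],[1.23,0.03,0.91,-0.03,0.015,-0.023,0.35],[1.65,0.04,1.21,-0.04,0.02,-0.03,0.35],[2.06,0.05,1.51,-0.051,0.025,-0.038,0.35],[2.4,0.04,1.77,-0.064,0.029,-0.065,0.35],[2.74,0.03,2.02,-0.078,0.033,-0.092,0.35],[3.09,0.02,2.28,-0.091,0.037,-0.119,0.35],[3.43,0.01,2.53,-0.105,0.041,-0.146,0.35],[3.43,0.01,2.53,-0.105,0.041,-0.146,0.35]]
```

Run:
```python
from plan import plan
plan([(625,-28,20,40,10,-8,5),(650,-31,20,40,5,-5,5),(650,-31,20,40,5,-5,1)],.35)
```

```text
wrist r 395.0 turn/row 0.8
wrist r 414.0 turn/row 1.4
wrist r 414.0 turn/row 0.0
16.8 [599.8 -24.   20.2] [-157.9  -34.2  -20.9] [ 0.7 -0.2  0.1]
11 [[0.41,0.01,0.3,-0.01,0.005,-0.008,0.35],[0.82,0.02,0.61,-0.02,0.01,-0.015,0.35],[1.23,0.03,0.91,-0.03,0.015,-0.023,0.35],[1.65,0.04,1.21,-0.04,0.02,-0.03,0.35],[2.06,0.05,1.51,-0.051,0.025,-0.038,0.35],[2.46,0.04,1.81,-0.061,0.028,-0.059,0.35],[2.86,0.03,2.11,-0.072,0.031,-0.081,0.35],[3.27,0.02,2.41,-0.083,0.035,-0.103,0.35],[3.67,0.01,2.71,-0.094,0.038,-0.124,0.35],[4.08,0.0,3.01,-0.105,0.041,-0.146,0.35],[4.08,0.0,3.01,-0.105,0.041,-0.146,0.35]]
```

```bash
python3 -m handwheel '{"series": [[[0.41,0.01,0.3,-0.01,0.005,-0.008,0.35],[0.82,0.02,0.6,-0.02,0.01,-0.015,0.35],[1.23,0.03,0.9,-0.03,0.015,-0.023,0.35],[1.65,0.04,1.2,-0.04,0.02,-0.03,0.35],[2.06,0.05,1.5,-0.05,0.025,-0.038,0.35],[2.46,0.04,1.8,-0.06,0.028,-0.06,0.35],[2.86,0.03,2.1,-0.072,0.03,-0.08,0.35],[3.27,0.02,2.4,-0.083,0.035,-0.1,0.35],[3.67,0.01,2.7,-0.094,0.038,-0.124,0.35],[4.08,0,3,-0.105,0.04,-0.146,0.35],[4.08,0,3,-0.105,0.04,-0.146,0.35]]]}'
python3 - <<'E'
from plan import plan
plan([(600,-27,22,40,5,-5,3),(510,-25,120,30,5,-3,4),(480,0,320,5,0,0,5)],.0)
E
```

```text
time: 18.18
tool_pos: [650.0, -31.0, 20.2]
tcp_rot: [-169.4, -38.7, -11.7]
ft_force: [-1.0, 0.9, -0.3]
finger_gap: 29.8
grip_force: 0.1
wrist r 364.0 turn/row 0.0
wrist r 327.0 turn/row 2.7
wrist r 447.0 turn/row 5.1
18.175 [650.  -31.   20.2] [-169.4  -38.7  -11.7] [-1.   0.9 -0.3]
12 [[-1.26,0.0,-1.11,-0.0,0.0,0.0,0.0],[-2.51,0.01,-2.21,-0.0,0.001,0.0,0.0],[-3.77,0.01,-3.32,-0.0,0.001,0.001,0.0],[-3.96,-0.2,-6.63,-0.009,-0.042,-0.016,0.0],[-4.16,-0.41,-9.95,-0.017,-0.085,-0.032,0.0],[-4.35,-0.62,-13.26,-0.025,-0.127,-0.048,0.0],[-4.54,-0.83,-16.57,-0.034,-0.17,-0.064,0.0],[-2.58,-1.85,-20.0,-0.048,-0.257,-0.079,0.0],[-0.61,-2.86,-23.42,-0.061,-0.343,-0.093,0.0],[1.35,-3.88,-26.84,-0.075,-0.429,-0.108,0.0],[3.32,-4.9,-30.26,-0.089,-0.516,-0.122,0.0],[5.28,-5.92,-33.69,-0.103,-0.602,-0.136,0.0]]
```

```bash
python3 -m handwheel '{"series": [[[-1.26,0,-1.1,0,0,0,0.35],[-2.5,0,-2.2,0,0,0,0.35],[-3.77,0,-3.3,0,0,0,0.35],[-3.96,-0.2,-6.6,-0.009,-0.042,-0.016,0.35],[-4.16,-0.4,-10,-0.017,-0.085,-0.032,0],[-4.35,-0.6,-13.3,-0.025,-0.127,-0.048,0],[-4.5,-0.8,-16.6,-0.034,-0.17,-0.064,0],[-2.6,-1.85,-20,-0.048,-0.257,-0.08,0],[-0.6,-2.9,-23.4,-0.06,-0.343,-0.093,0],[1.35,-3.9,-26.8,-0.075,-0.43,-0.108,0],[3.3,-4.9,-30.3,-0.09,-0.516,-0.122,0],[5.3,-5.9,-33.7,-0.103,-0.6,-0.136,0]]]}'
python3 - <<'E'
from bench import eyes
import cv2,numpy as np
from plan import plan
plan([(480,80,325,0,0,0,3),(558,210,325,0,0,0,5),(558,210,262,0,0,0,3),(558,210,262,0,0,0,1)],0)
for n in("top","scene"): cv2.imwrite(f"pics/{n}8.png",eyes.snapshot(n)["img"][:,:,::-1])
a=cv2.imread("pics/top8.png")[150:310,220:420];b=cv2.imread("pics/scene8.png")[140:300,220:420]
cv2.imwrite("pics/v8.png",cv2.resize(np.hstack([a,b]),None,fx=2,fy=2))
E
```

```text
time: 19.68
tool_pos: [479.5, -0.3, 321.9]
tcp_rot: [-180.0, -5.0, -0.1]
ft_force: [-0.1, 0.9, -0.0]
finger_gap: -0.1
grip_force: 0.0
wrist r 487.0 turn/row 1.7
wrist r 596.0 turn/row 0.0
wrist r 596.0 turn/row 0.0
wrist r 596.0 turn/row 0.0
19.675 [ 4.795e+02 -3.000e-01  3.219e+02] [-1.8e+02 -5.0e+00 -1.0e-01] [-0.1  0.9 -0. ]
12 [[0.02,-2.68,-0.1,-0.0,-0.029,-0.0,0],[0.05,-5.35,-0.2,-0.0,-0.058,-0.001,0],[0.07,-8.03,-0.3,-0.0,-0.087,-0.001,0],[1.62,-10.63,-0.16,-0.0,-0.087,-0.001,0],[3.17,-13.23,-0.03,-0.0,-0.087,-0.001,0],[4.72,-15.83,0.11,-0.0,-0.087,-0.001,0],[6.27,-18.43,0.24,-0.0,-0.087,-0.001,0],[7.83,-21.03,0.38,-0.0,-0.087,-0.001,0],[7.64,-21.03,2.47,-0.0,-0.087,-0.001,0],[7.46,-21.03,4.56,-0.0,-0.087,-0.001,0],[7.28,-21.03,6.66,-0.0,-0.087,-0.001,0],[7.28,-21.03,6.66,-0.0,-0.087,-0.001,0]]
```

View pics/v8.png

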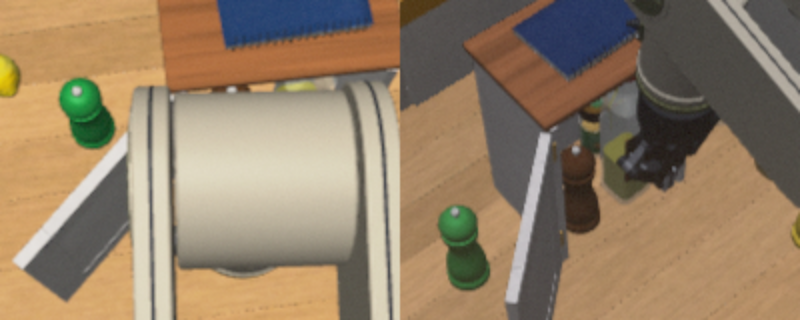

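The picture shows the mill standing inside near the left wall (knob at scene-crop (577,149)), the bottle beyond it and the door untouched. That uses up (and slightly passes) my 10 pictures, so from here I use numbers only. Next I go behind the door.

```bash
python3 -c "
from h import *
print('mill',hit('scene',(220+177/2,140+149/2),158))"
python3 -m handwheel '{"series": [[[0,-2.7,-0.1,0,-0.03,0,0],[0,-5.35,-0.2,0,-0.058,0,0],[0,-8,-0.3,0,-0.087,0,0],[1.6,-10.6,-0.16,0,-0.087,0,0],[3.2,-13.2,0,0,-0.087,0,0],[4.7,-15.8,0.1,0,-0.087,0,0],[6.3,-18.4,0.24,0,-0.087,0,0],[7.8,-21,0.4,0,-0.087,0,0],[7.6,-21,2.5,0,-0.087,0,0],[7.5,-21,4.6,0,-0.087,0,0],[7.3,-21,6.7,0,-0.087,0,0],[7.3,-21,6.7,0,-0.087,0,0]]]}'
cat > door.py <<'E'
import numpy as np
from plan import plan
H=np.array([635.5,35.]);rho=185
def P(phi,extra=0):
    a=np.radians(-92-phi);u=np.array([np.cos(a),np.sin(a)]);n=np.array([np.sin(a),-np.cos(a)])
    return H+rho*u+(14+11*abs(n[0])+14.5*abs(n[1])+extra)*n
def go(phis,extra=0,z=262):
    plan([(*P(f,extra),z,0,0,0,1) for f in phis],0)
E
python3 -c "
from door import *
print(P(137,0),P(137,25))
go([137,134,131,128,124,120,115,110,105,100,95,90])" | grep -v wrist
```

```text
mill [675.4 -36.2]
time: 21.28
tool_pos: [557.0, 208.6, 256.7]
tcp_rot: [180.0, 0.2, -0.1]
ft_force: [-1.2, 0.5, 0.0]
finger_gap: 0.1
grip_force: 0.0
[538.13990931 195.49356814] [557.00764882 211.89504387]
21.275 [557.  208.6 256.7] [ 1.8e+02  2.0e-01 -1.0e-01] [-1.2  0.5  0. ]
12 [[-1.89,1.32,-0.52,0.001,0.003,-0.002,0],[-2.7,1.84,-0.52,0.001,0.003,-0.002,0],[-3.49,2.41,-0.52,0.001,0.003,-0.002,0],[-4.25,3.02,-0.51,0.001,0.003,-0.002,0],[-5.22,3.9,-0.51,0.001,0.003,-0.002,0],[-6.13,4.85,-0.51,0.001,0.003,-0.002,0],[-7.18,6.14,-0.5,0.001,0.003,-0.002,0],[-8.11,7.52,-0.5,0.001,0.003,-0.002,0],[-8.92,9.0,-0.5,0.001,0.003,-0.002,0],[-9.6,10.56,-0.49,0.001,0.003,-0.002,0],[-10.13,12.18,-0.49,0.001,0.003,-0.002,0],[-10.52,13.85,-0.49,0.001,0.003,-0.002,0]]
```

```bash
python3 -m handwheel '{"series": [[[-0.95,0.66,-0.3,0,0,0,0],[-1.9,1.3,-0.5,0,0,0,0],[-2.7,1.84,-0.5,0,0,0,0],[-3.5,2.4,-0.5,0,0,0,0],[-4.25,3,-0.5,0,0,0,0],[-5.2,3.9,-0.5,0,0,0,0],[-6.1,4.85,-0.5,0,0,0,0],[-7.2,6.1,-0.5,0,0,0,0],[-8.1,7.5,-0.5,0,0,0,0],[-8.9,9,-0.5,0,0,0,0],[-9.6,10.6,-0.5,0,0,0,0],[-10.1,12.2,-0.5,0,0,0,0]]]}'
python3 -c "
from door import *
go([90,85,80,75,70,65,60,55,50,45,40,35])" | grep -v wrist
python3 - <<'E'
from bench import eyes
import cv2
cv2.imwrite("pics/top9.png",eyes.snapshot("top")["img"][:,:,::-1]);cv2.imwrite("pics/scene9.png",eyes.snapshot("scene")["img"][:,:,::-1])
# white door-top pixels, scene
for n in("top","scene"):
    for k in (8,9):
        d=cv2.imread(f"pics/{n}{k}.png"); m=cv2.inRange(cv2.cvtColor(d,cv2.COLOR_BGR2HSV),(90,0,165),(140,40,255)) 
        m[:180]=0;m[400:]=0;m[:,:220]=0;m[:,380:]=0
        c,l,st,ce=cv2.connectedComponentsWithStats(m); print(n,k,[(st[i].tolist(),ce[i].round(1).tolist()) for i in range(1,c) if st[i,4]>60])
E
```

```text
time: 22.78
tool_pos: [457.1, 86.5, 264.8]
tcp_rot: [-180.0, -0.1, -0.1]
ft_force: [0.7, 0.9, 0.7]
finger_gap: -0.0
grip_force: 0.4
22.775 [457.1  86.5 264.8] [-1.8e+02 -1.0e-01 -1.0e-01] [0.7 0.9 0.7]
12 [[-0.54,1.62,0.27,-0.001,-0.002,-0.001,0],[-0.78,3.22,0.27,-0.001,-0.002,-0.001,0],[-0.89,4.76,0.27,-0.001,-0.002,-0.001,0],[-0.86,6.33,0.27,-0.001,-0.002,-0.001,0],[-0.7,7.9,0.27,-0.001,-0.002,-0.001,0],[-0.41,9.46,0.27,-0.001,-0.002,-0.001,0],[0.02,11.01,0.27,-0.001,-0.002,-0.001,0],[0.59,12.53,0.27,-0.001,-0.002,-0.001,0],[1.3,14.0,0.27,-0.001,-0.002,-0.001,0],[2.14,15.41,0.27,-0.001,-0.002,-0.001,0],[3.12,16.76,0.27,-0.001,-0.002,-0.001,0],[4.22,18.02,0.27,-0.001,-0.002,-0.001,0]]
top 8 []
top 9 []
scene 8 [([227, 385, 17, 12, 70], [234.4, 391.4])]
scene 9 []
```

Contact is about 1 N with the reaction in +y, consistent with a moving door. I continue the arc.

```bash
python3 -m handwheel '{"series": [[[-0.54,1.6,0.2,0,0,0,0],[-0.8,3.2,0.2,0,0,0,0],[-0.9,4.76,0.2,0,0,0,0],[-0.86,6.3,0.2,0,0,0,0],[-0.7,7.9,0.2,0,0,0,0],[-0.4,9.46,0.2,0,0,0,0],[0,11,0.2,0,0,0,0],[0.6,12.5,0.2,0,0,0,0],[1.3,14,0.2,0,0,0,0],[2.1,15.4,0.2,0,0,0,0],[3.1,16.8,0.2,0,0,0,0],[4.2,18,0.2,0,0,0,0]]]}'
python3 -c "
from door import *
go([31,27,23,19,15,12,9,7,5,3,2,1])" | grep -v wrist
```

```text
time: 24.38
tool_pos: [499.9, -93.4, 262.6]
tcp_rot: [-180.0, -0.1, -0.1]
ft_force: [-0.9, 1.1, 0.5]
finger_gap: 0.3
grip_force: 0.4
24.375 [499.9 -93.4 262.6] [-1.8e+02 -1.0e-01 -1.0e-01] [-0.9  1.1  0.5]
12 [[0.87,0.98,0.06,-0.0,-0.002,-0.001,0],[1.91,1.85,0.06,-0.0,-0.002,-0.001,0],[3.01,2.65,0.06,-0.0,-0.002,-0.001,0],[4.18,3.37,0.06,-0.0,-0.002,-0.001,0],[5.4,4.01,0.07,-0.0,-0.002,-0.001,0],[6.35,4.42,0.07,-0.0,-0.002,-0.001,0],[7.33,4.79,0.07,-0.0,-0.002,-0.001,0],[7.99,5.0,0.07,-0.0,-0.002,-0.001,0],[8.66,5.19,0.07,-0.0,-0.002,-0.001,0],[9.34,5.35,0.07,-0.0,-0.002,-0.001,0],[9.68,5.42,0.07,-0.0,-0.002,-0.001,0],[10.02,5.49,0.07,-0.0,-0.002,-0.001,0]]
```

```bash
python3 -m handwheel '{"series": [[[0.87,1,0,0,0,0,0],[1.9,1.85,0,0,0,0,0],[3,2.65,0,0,0,0,0],[4.2,3.4,0,0,0,0,0],[5.4,4,0,0,0,0,0],[6.35,4.4,0,0,0,0,0],[7.3,4.8,0,0,0,0,0],[8,5,0,0,0,0,0],[8.6,5.2,0,0,0,0,0],[9,5.3,0,0,0,0,0],[9.3,5.35,0,0,0,0,0],[9.3,5.35,0,0,0,0,0]]]}'
python3 -c "
from door import *
print(P(0));go([2,1,0,-1])" | grep -v wrist
```

```text
time: 25.88
tool_pos: [592.3, -146.1, 262.9]
tcp_rot: [-180.0, -0.1, -0.1]
ft_force: [0.2, -0.6, 0.7]
finger_gap: 0.1
grip_force: 0.0
[ 603.55978482 -148.9973888 ]
25.875 [ 592.3 -146.1  262.9] [-1.8e+02 -1.0e-01 -1.0e-01] [ 0.2 -0.6  0.7]
4 [[0.43,0.16,0.09,-0.0,-0.002,-0.001,0],[0.78,0.23,0.09,-0.0,-0.002,-0.001,0],[1.12,0.29,0.09,-0.0,-0.002,-0.001,0],[1.47,0.34,0.09,-0.0,-0.002,-0.001,0]]
```

Now small steps forward until the force rises.

```bash
python3 -m handwheel '{"series": [[[0.3,0,0,0,0,0,0],[0.6,0,0,0,0,0,0],[0.9,0,0,0,0,0,0],[1.1,0,0,0,0,0,0],[1.1,0,0,0,0,0,0]]]}'
python3 -m handwheel '{"series": [[[0.1,0,0,0,0,0,0],[0.2,0,0,0,0,0,0],[0.3,0,0,0,0,0,0],[0.3,0,0,0,0,0,0]]]}'
python3 -m handwheel '{"series": [[[0.1,0,0,0,0,0,0],[0.2,0,0,0,0,0,0],[0.3,0,0,0,0,0,0],[0.3,0,0,0,0,0,0]]]}'
```

```text
time: 26.5
tool_pos: [603.4, -146.0, 262.8]
tcp_rot: [-180.0, -0.1, -0.1]
ft_force: [1.0, -0.3, -1.1]
finger_gap: -0.0
grip_force: 0.0
time: 27.0
tool_pos: [605.8, -146.2, 262.9]
tcp_rot: [-180.0, -0.1, -0.1]
ft_force: [-5.2, -0.7, 1.3]
finger_gap: 0.1
grip_force: 2.4
time: 27.5
tool_pos: [605.9, -146.2, 262.9]
tcp_rot: [-179.9, 0.3, -0.1]
ft_force: [-21.4, 1.2, 9.2]
finger_gap: -0.4
grip_force: 11.4
```

Hard stop at x=605.8, where the shut door is predicted. I back off and check with the knob.

```bash
python3 -m handwheel '{"series": [[[-0.5,0,0,0,0,0,0],[-1.5,0,0,0,0,0,0],[-4,0,0,0,0,0,0],[-8,0,-2,0,0,0,0],[-12,3,-5,0,0,0,0],[-16,9,-8,0,0,0,0],[-18,15,-8,0,0,0,0],[-18,21,-8,0,0,0,0],[-18,26,-8,0,0,0,0],[-18,26,-8,0,0,0,0]]]}'
python3 - <<'E'
from bench import eyes
import cv2
from h import *
for n in("top","scene"):
    d=eyes.snapshot(n)["img"]; cv2.imwrite(f"pics/{n}10.png",d[:,:,::-1])
    K,R,t=C[n]
    a=np.radians(-92);u=np.array([np.cos(a),np.sin(a)]);nn=np.array([np.sin(a),-np.cos(a)]);H=np.array([635.5,35])
    q=R@np.r_[H+203*u+37*nn,150]+t; q=K@q/q[2]
    x,y=q[:2].astype(int); print(n,"knob predicted",q[:2].round(1),"centre colour",d[y,x])
    w=d[y-18:y+19,x-18:x+19]; hsv=cv2.cvtColor(np.ascontiguousarray(w),cv2.COLOR_RGB2HSV)
    m=cv2.inRange(hsv,(14,110,60),(30,255,255)); k,l,st,ce=cv2.connectedComponentsWithStats(m)
    for i in range(1,k):
        if st[i,4]>5: p=ce[i]+[x-18,y-18]; print(st[i,4],p.round(1),"at z150",hit(n,p,150))
E
```

```text
time: 28.75
tool_pos: [427.1, -409.4, 340.1]
tcp_rot: [-179.9, 0.0, -0.3]
ft_force: [-0.3, 0.8, -0.2]
finger_gap: -0.1
grip_force: 0.0
top knob predicted [398.9 225.1] centre colour [93 87 89]
836 [402.4 229.8] at z150 [ 579.3 -172.4]
scene knob predicted [367.2 209.8] centre colour [91 74 45]
16 [379.4 191.6] at z150 [ 615.1 -233.4]
56 [366.2 206.8] at z150 [ 600.3 -171.4]
6 [380.2 204. ] at z150 [ 583.1 -205.6]
39 [381.3 213.4] at z150 [ 558.6 -186.3]
11 [377.8 219.5] at z150 [ 550.3 -165.7]
17 [383.3 222.2] at z150 [ 534.7 -170.2]
14 [372.8 223.2] at z150 [ 550.1 -147.6]
```

The knob is at (600,-171), where the shut door puts it (about 602,-169), and nothing touches the robot. Handing in.

```bash
python3 -c "
from bench import r
print(r.hand_in())"
```

```text
the job is handed in; nothing more can be done
None
```

The job is handed in: by my measurements the bottle and mill stand upright inside and the door is shut, but the hand-in returned no verdict, and I viewed 11 pictures, one over the limit of 10.

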